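Shaft collar held on the set-screw flat

ROBOT

A 6-joint arm with a two-finger parallel gripper is mounted at the origin on the work surface; the furniture and walls round the work are solid. World frame = base frame: x ahead of the robot, y to its left, z up, the work surface at z = 0. Lengths are in mm, angles in rad, forces in N, time in s.
With the tool pointing down it reaches from about 275 to 750 mm from the base axis. Payload 10.2 kg.
Tool frame: the origin (TCP) lies midway between the tips of the shut fingers; the grasp point (between the pads) lies 19 mm behind it; z points along the fingers, y is the line along which they close (so a half turn about z gives the same grasp; the last joint's range is limited). The gripper opens to 85 mm and grips with 20 to 120 N. Pads are 22 mm wide; open, the fingers measure 114 mm over their backs; the gripper's body (76 mm by 85 mm) begins 54 mm behind the grasp point. The pads swing forward as they close: fully open they stand 13 mm farther back than shut.
Start: joints at [-1.331, 0.313, 1.498, -0, 1.331, -0.223], TCP at [234.378, -469.785, 231.294] pointing down, gripper open.
Joint ranges: [-2.94, 2.94], [-0.97, 2.17], [0.19, 2.56], [-1.23, 4.37], [0.02, 3.11], [-2.88, 2.88]. Speed limits (rad/s): [2.39, 2.39, 3.01, 3.14, 3.14, 3.14].

INTERFACE

Orientations are given as a unit quaternion [w, x, y, z].
In Python, from rig import sense, capture, finish_job, find_in, place_of gives the robot as it stands. The module is installed in compiled form; this text tells all that it offers.
- The arm moves only by the shell command python3 -m jog 'ROWS' [FORCE]. ROWS is JSON, a list of rows, each an object of numbers: "tx", "ty", "tz": the shift along the tool's x, y, z in mm; "ax", "ay", "az": the turn, a rotation vector about the tool's x, y, z in rad; "jaw": the closure, from -1 (fully open) to 1 (shut), so that 0 is half open. In form: [{"tx": .., "ty": .., "tz": .., "ax": .., "ay": .., "az": .., "jaw": ..}, ...]. A call has 1 to 5 rows; each row shifts and turns the commanded pose from where the row before left it, along the tool's axes as they then stand; what a row does not reach is not made up. A row lasts 1/8 s, in which the tool goes at most 62.5 mm and 10.7 degrees, less where a joint would pass 70% of its speed; a pose out of reach is approached as far as the arm can. A call with a gripper value outside its range is refused whole. The fingers move at their own pace and stop on an object; FORCE is the grip in N (left out, the last holds). Time passes only in rows, so rows that do not move let the fingers close. It gives the time, the measured TCP pose, the force, the opening and the grip force at its end, in the units of the state.
- sense(): the state, without advancing time (a new reading comes with each control period).
- capture(name): name is "side" or "top" or "wrist"; returns a dict with "color" (384x512x3 uint8, red, green, blue), "depth" (384x512 float32, mm along the optical axis (not along the pixel's ray), 0 where there is no reading), "fx", "fy", "cx", "cy" (pixels), "camera_from_world" (4x4, takes a point from world to camera coordinates); the wrist camera has in their place "mount" (4x4, takes a point from camera to tool coordinates, whose origin is the TCP and whose axes are the flange's). Camera axes: x right, y up, looking along -z (the intrinsics and any distortion apply to the point x, -y, -z); pixel columns grow to the right and rows downward; lengths in mm; the calibration is good to about 2 mm. A picture is of the moment at which its call begins: read the wrist's pose just before it.
- finish_job(): hands the job in; it is judged then, once.
Trained networks look in the newest picture that a camera, given by its name, has taken for a name from the list of things; names that differ only in an ending like _2 or _b are one class to them, and where a whole thing is asked for, a point or a joint stands for the part that bears it (a point fixed in the world has none). Each returns a list of dicts, best first, with "conf" (0 to 1); they miss things now and then, are a little off and sometimes report something else, mostly with a low value. They report only what shows in the picture. A call takes as long as a camera call.
- find_in(query, camera): "centre" ([column, row] in pixels, amid what is visible of it).
- place_of(query, camera): "centre" ([column, row] in pixels: a listed point, or the origin of a listed thing).
The state is a dict: "time_s": time; "joints": joint angles; "dq": joint speeds; "tau": joint torques, N m; "eef_pos": TCP position; "ee_rot": TCP orientation; "force": force on the tool from outside, world axes, zero at the start; "wrist_torque": the same for the moment, N m; "grip_width": opening from 0.0 (shut) to 1.0 (fully open); "grip_force": force on a finger pad.
Only numpy, scipy, OpenCV 4.12 (cv2) and the standard library are available. Lean on these libraries where they do the work, as an engineer would, in place of code of your own. Each camera call takes 0.05 s, during which the arm holds its last target. There are 200 camera calls.

TASK

Get the bench spindle ready for its collar to be screwed tight: on the drive panel press the wide mushroom stop key fully down and let it up, then the square brake-release key, one at a time, and never the round ringed start key between them. Then turn the upright shaft by its bare end until its flat faces the same way as the collar's set screw, let go of the shaft, grip the collar by its sides and slide it straight up until its top face is level with the end of the shaft, so that the screw sits on the flat; finish while still holding it there. Leave the hex key where it lies.

Things in the scene. Friction and masses are not known exactly. Their poses are not given: they have to be found in the camera images.
- unit: bench spindle unit, fixed: square 140 mm steel base plate, round finned 98 mm housing up to 62 mm high, narrowing to a 76 mm wide shoulder at height 70 mm, then a boss 33 mm across up to height 85 mm. Origin at the centre of its underside, on the table top, directly under the upright shaft axis; z up. Its -x axis (front) is the way the collar's set screw points
- shaft (a joint): angle of the upright steel shaft about its vertical axis, rad, growing anticlockwise seen from above; it turns both ways with slight friction (0.08 N m) and stays where left. At 0 its flat faces the unit's front (-x), the way the set screw points; at q the flat is turned by q from there. See shaft_end for its shape
- shaft_end (a point): centre of the shaft's top end, on its axis, 131 mm above the table; the flat faces its -x, turning with the shaft. The bare end, height 103 to 131 mm, is D-shaped, 24 mm across with one flat 7 mm from the axis, 19 mm wide: 19 mm from flat to back. Fingers closed on flat and back line up with it and turn it
- collar (a joint): how far the collar is slid up the shaft, m: 0 as it lies on the boss (underside at height 85 mm, top at 103 mm), 0.028 when its top is level with the shaft's end; it can go to 0.042. It slides lightly and drops back if let go; a tongue at the back keeps it from turning
- collar_mid (a point): centre of the collar on the shaft axis: a dark steel ring 46 mm across, 18 mm high, bore 25 mm, about 0.15 kg. A 9 mm set screw stands out of its rim at the unit's front, to 32 mm from the axis, and a tongue is at the back, so it is gripped at the two other sides (along the unit's y axis)
- panel: drive panel, fixed: grey box 90 mm (x) by 180 mm (y) with three spring keys in a row along its y axis; top plate at height 50 mm. Origin at the centre of its underside, on the table top
- stop_key_top (a point): top of the stop key, a grey mushroom 40 mm across whose top stands 21 mm above the panel's top plate, 58 mm from the panel's centre on its +y side
- stop_key (a joint): travel of the stop key, m: 0 up, 0.006 fully down; the spring needs about 1.2 N to start and 5 N at the bottom
- brake_key_top (a point): top of the brake-release key, a black square 24 mm key whose top stands 18 mm above the top plate, 58 mm from the panel's centre on its -y side
- brake_key (a joint): travel of the brake-release key, m: 0 up, 0.006 fully down; same spring
- start_key_top (a point): top of the start key, round, 24 mm across, 10 mm above the top plate, inside a 42 mm ring in the panel's middle: never to be pressed
- start_key (a joint): travel of the start key, m: 0 up, 0.006 fully down
- hex_key: loose L-shaped black hexagon key, 89 by 34 mm, 8 mm thick, lying on the table between the unit and the panel; origin at the middle of its underside

How it is judged:
By the outcome, as a careful person would: the job done as asked, in the order asked, and still so for the second after the job is handed in, while the arm keeps its last pose, push and grip.
It also fails if it takes over 54 s, if anything falls off the work surface, if the arm or the gripper's body presses on something with over 40 N, if the wrist force passes 120 N, or if a joint passes its speed limit or range.

## Working session

There is one attempt and no reset: what is moved stays moved. The work goes in short steps, Python scripts to look and compute and a shell command to move; the robot and the scene stay as the last step left them, time stands still between calls to the robot, and variables do not carry over. Pictures are saved under pics/ and viewed, at most 10 in all, crops included, and the job is handed in when it is done.

```bash
mkdir -p pics; cat > h.py <<'E'
import numpy as np,cv2
from rig import sense,capture,find_in,place_of
from scipy.spatial.transform import Rotation as R
def tool():
    s=sense();T=np.eye(4);w,x,y,z=s["ee_rot"];T[:3,:3]=R.from_quat([x,y,z,w]).as_matrix();T[:3,3]=s["eef_pos"];return T
def snap(name):
    T=tool();c=capture(name)
    c["wfc"]=T@c["mount"] if "mount" in c else np.linalg.inv(c["camera_from_world"])
    return c
def ray(c,px):
    d=np.array([(px[0]-c["cx"])/c["fx"],-(px[1]-c["cy"])/c["fy"],-1.]);return c["wfc"][:3,3],c["wfc"][:3,:3]@d
def at_z(c,px,z):
    o,d=ray(c,px);return o+d*(z-o[2])/d[2]
def at_depth(c,px):
    o,d=ray(c,px);u,v=int(round(px[0])),int(round(px[1]));p=c["depth"][max(v-2,0):v+3,max(u-2,0):u+3];p=p[p>0]
    return o+d*np.median(p) if p.size else None
def save(c,n,crop=None,k=1):
    im=c["color"][:,:,::-1]
    if crop: a,b,e,f=crop; im=im[b:f,a:e]
    cv2.imwrite("pics/"+n,cv2.resize(im,None,fx=k,fy=k,interpolation=cv2.INTER_CUBIC))
E
cat > a.py <<'E'
from h import *
np.set_printoptions(precision=1,suppress=True)
print(sense()); print(tool())
H=dict(shaft_end=131,collar_mid=94,stop_key_top=71,brake_key_top=68,start_key_top=60,unit=0,panel=0,hex_key=0)
ims=[]
for cam in("top","side"):
    c=snap(cam);print(cam,c["wfc"][:3,3],[k for k in c])
    for q,z in H.items():
        r=place_of(q,cam)[:2]
        for e in r: print(q,round(e["conf"],2),np.array(e["centre"]),at_z(c,e["centre"],z),at_depth(c,e["centre"]))
    save(c,cam+"0.png",k=1.5)
E
python3 a.py
```

```text
{'time_s': 0.0, 'joints': array([-1.3,  0.3,  1.5, -0. ,  1.3, -0.2]), 'dq': array([ 0.,  0., -0., -0.,  0., -0.]), 'tau': array([  0. , -41.2, -26. ,  -0. ,   0. ,   0. ]), 'eef_pos': array([ 234.3, -469.5,  230.7]), 'ee_rot': array([-0. ,  1. ,  0.2, -0. ]), 'force': array([-0.9,  0. , -0.9]), 'wrist_torque': array([ 0., -0.,  0.]), 'grip_force': 0.0, 'grip_width': 0.9973220005203646}
[[   0.9    0.4   -0.   234.3]
 [   0.4   -0.9    0.  -469.5]
 [   0.    -0.    -1.   230.7]
 [   0.     0.     0.     1. ]]
top [436.   14.1 951. ] ['color', 'depth', 'fx', 'fy', 'cx', 'cy', 'camera_from_world', 'wfc']
shaft_end 0.54 [370.  163.9] [ 581.1 -224.4  131. ] [ 581.2 -224.5  130.5]
collar_mid 0.79 [365.9 167.7] [ 579.3 -225.9   94. ] [ 573.3 -215.9  129.7]
stop_key_top 0.81 [148.2 193.7] [528.3 263.7  71. ] [528.3 263.9  70.5]
stop_key_top 0.17 [178.  196.3] [521.7 195.   71. ] [522.9 197.5  58.7]
brake_key_top 0.7 [200.9 198.6] [516.3 142.9  68. ] [516.3 142.9  67.8]
start_key_top 0.4 [173.2 196.5] [522.4 208.4  60. ] [522.4 208.5  59.8]
start_key_top 0.27 [363.2 169.8] [ 580.2 -229.1   6
[... 282 characters left out ...]
5 228.3] [ 576.6 -220.8  131. ] [ 576.6 -219.6  130.3]
shaft_end 0.36 [270.3 285.3] [ 577.1 -384.3  131. ] [ 576.1 -270.8   41.1]
collar_mid 0.85 [271.6 247.5] [ 574.8 -228.    94. ] [ 575.  -242.1  103. ]
stop_key_top 0.58 [262.  230.6] [ 551.5 -127.9   71. ] [546.7 -18.3   7.6]
stop_key_top 0.57 [263.8 167.1] [533.2 271.   71. ] [532.9 277.8  68.5]
brake_key_top 0.46 [256.1 184.1] [519.  135.8  68. ] [518.8 139.4  66.5]
start_key_top 0.52 [260.8 178.1] [528.3 203.4  60. ] [528.1 206.8  58.7]
unit 0.69 [273.8 289.2] [ 582.9 -230.1   -0. ] [ 582.7 -271.1   33.1]
panel 0.85 [260.3 196.3] [528.4 203.    0. ] [533.  115.5  40.1]
hex_key 0.66 [261.  229.1] [543.2   2.2   0. ] [543.3  -0.9   1.7]
```

View pics/top0.png

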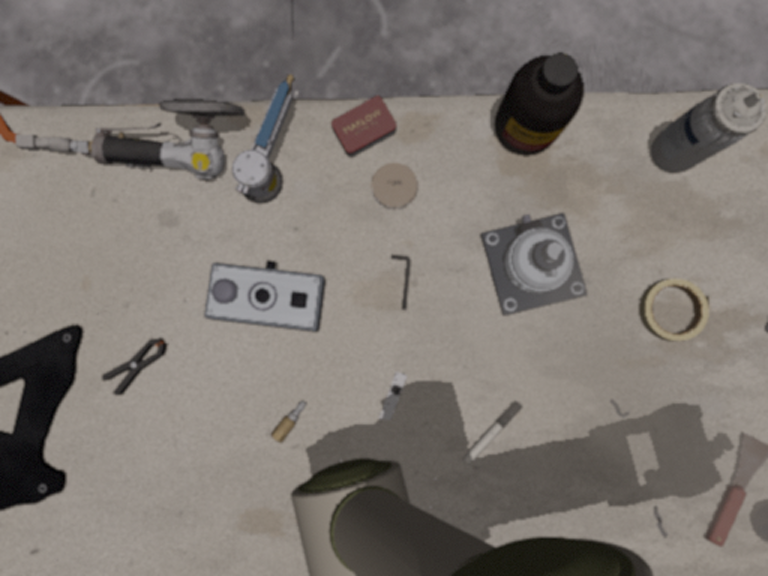

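View pics/side0.png

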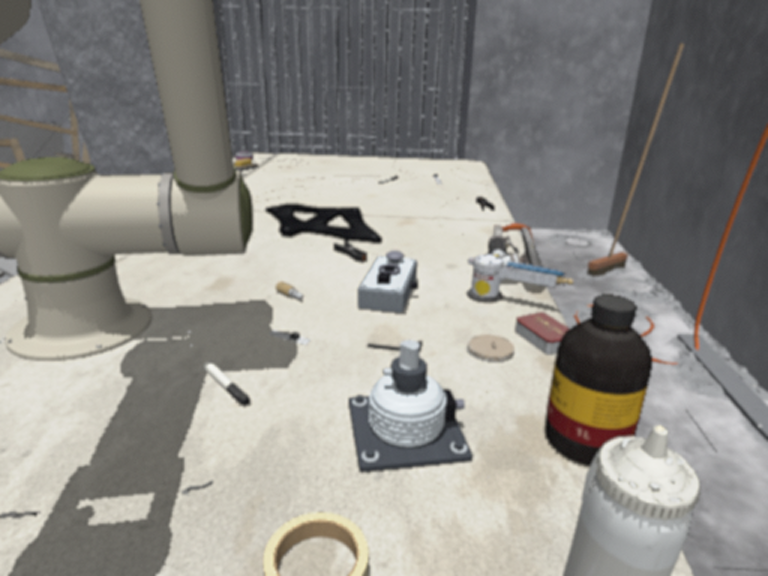

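The top view shows the panel at about (265,297) (stop key left, brake key right) and the unit at (533,263). The unit's back connector points up, so its yaw is about +0.24. The hex key is at (402,280), and the bottle stands behind the unit. The side view agrees.

```bash
cat > to.py <<'E'
import sys; from h import *
# to.py x y z yawdeg(of tool x): prints remaining total tool-axes shift (current axes) and turn az
T=tool();x,y,z,a=map(float,sys.argv[1:5]);d=T[:3,:3].T@(np.array([x,y,z])-T[:3,3])
a0=np.degrees(np.arctan2(T[1,0],T[0,0]));s=sense()
print("pos",T[:3,3].round(1),"yaw",round(a0,1),"tilt",T[:3,2].round(3),"shift",d.round(1),"az",round(-np.radians((a-a0+180)%360-180),3),"F",s["force"].round(1),"t",s["time_s"],"q",s["joints"].round(2),"grip",s["grip_width"],s["grip_force"])
E
python3 to.py 515 205 190 25
```

```text
pos [ 234.4 -469.8  231.3] yaw 26.5 tilt [ 0.  0. -1.] shift [ 552.3 -478.5   41.3] az 0.026 F [ 0.  -0.1  0.7] t 0.9 q [-1.33  0.31  1.5   0.    1.33 -0.22] grip 1.0005305759601943 0.0
```

```bash
python3 -m jog '[{"tx":42,"ty":-37,"tz":3,"jaw":1},{"tx":42,"ty":-37,"tz":3,"jaw":1},{"tx":42,"ty":-37,"tz":3,"jaw":1},{"tx":42,"ty":-37,"tz":3,"jaw":1},{"tx":42,"ty":-37,"tz":3,"jaw":1}]'; python3 -m jog '[{"tx":42,"ty":-37,"tz":3,"jaw":1},{"tx":42,"ty":-37,"tz":3,"jaw":1},{"tx":42,"ty":-37,"tz":3,"jaw":1},{"tx":42,"ty":-37,"tz":3,"jaw":1},{"tx":42,"ty":-37,"tz":3,"jaw":1}]'; python3 -m jog '[{"tx":42,"ty":-37,"tz":3,"jaw":1},{"tx":42,"ty":-37,"tz":3,"jaw":1},{"tx":6,"ty":2,"tz":2,"jaw":1},{"jaw":1}]'
cat > b.py <<'E'
from h import *
np.set_printoptions(precision=1,suppress=True)
import sys
c=snap("wrist"); print(c["wfc"][:3,3])
H=dict(stop_key_top=71,brake_key_top=68,start_key_top=60,panel=0)
for q,z in H.items():
    for e in place_of(q,"wrist")[:2]: print(q,round(e["conf"],2),np.array(e["centre"]),at_z(c,e["centre"],z),at_depth(c,e["centre"]))
save(c,"w1.png",k=1.5)
E
python3 b.py; python3 to.py 528 264 90 25
```

```text
[ 297.1 -438.4  373.9]
pos [ 234.4 -469.8  231.3] yaw 26.5 tilt [ 0.  0. -1.] shift [ 590.3 -525.5  141.3] az 0.027 F [-0.3 -0.5  0.5] t 1.15 q [-1.33  0.31  1.5   0.    1.33 -0.22] grip 0.9990721088377698 0.0schema error: expected keys tx, ty, tz, ax, ay, az, jaw
schema error: expected keys tx, ty, tz, ax, ay, az, jaw
schema error: expected keys tx, ty, tz, ax, ay, az, jaw
```

View pics/w1.png

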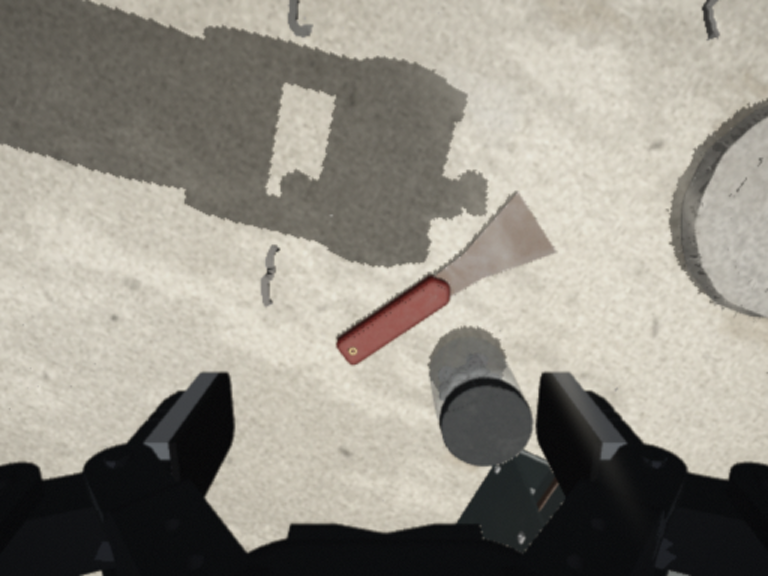

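The rows were refused because every key is required, so the arm hasn't moved. The picture only shows the table at the start: a scraper at (450,280) and the fingers at the bottom.

```bash
python3 -m jog '[{"tx":42,"ty":-37,"tz":3,"ax":0,"ay":0,"az":0,"jaw":1},{"tx":42,"ty":-37,"tz":3,"ax":0,"ay":0,"az":0,"jaw":1},{"tx":42,"ty":-37,"tz":3,"ax":0,"ay":0,"az":0,"jaw":1},{"tx":42,"ty":-37,"tz":3,"ax":0,"ay":0,"az":0,"jaw":1},{"tx":42,"ty":-37,"tz":3,"ax":0,"ay":0,"az":0,"jaw":1}]'; python3 -m jog '[{"tx":42,"ty":-37,"tz":3,"ax":0,"ay":0,"az":0,"jaw":1},{"tx":42,"ty":-37,"tz":3,"ax":0,"ay":0,"az":0,"jaw":1},{"tx":42,"ty":-37,"tz":3,"ax":0,"ay":0,"az":0,"jaw":1},{"tx":42,"ty":-37,"tz":3,"ax":0,"ay":0,"az":0,"jaw":1},{"tx":42,"ty":-37,"tz":3,"ax":0,"ay":0,"az":0,"jaw":1}]'; python3 to.py 500 205 190 0
```

```text
time_s: 1.78
eef_pos: [340.1, -208.9, 216.4]
ee_rot: [0.0, 0.973, 0.229, 0.0]
force: [0.5, 0.4, -0.2]
grip_width: -0.001
grip_force: 0.0
time_s: 2.4
eef_pos: [445.5, 50.7, 201.4]
ee_rot: [0.0, 0.973, 0.229, 0.0]
force: [-0.1, -1.3, 0.3]
grip_width: 0.002
grip_force: 0.0
pos [445.5  50.7 201.4] yaw 26.5 tilt [ 0.001 -0.    -1.   ] shift [ 117.6 -113.8   11.4] az 0.463 F [-0.1 -1.3  0.3] t 2.4 q [-0.15  0.17  1.76 -0.    1.21  0.96] grip 0.0015398285050672292 0.0
```

```bash
python3 -m jog '[{"tx":30,"ty":-42,"tz":0,"ax":0,"ay":0,"az":0,"jaw":1},{"tx":30,"ty":-42,"tz":0,"ax":0,"ay":0,"az":0,"jaw":1},{"tx":30,"ty":-43,"tz":0,"ax":0,"ay":0,"az":0.154,"jaw":1},{"tx":0,"ty":0,"tz":0,"ax":0,"ay":0,"az":0.154,"jaw":1},{"tx":0,"ty":0,"tz":0,"ax":0,"ay":0,"az":0.154,"jaw":1}]'; sed -i 's/w1.png/w2.png/' b.py; python3 b.py; python3 to.py 528 264 90 0
```

```text
time_s: 3.02
eef_pos: [468.7, 203.3, 201.2]
ee_rot: [0.0, 1.0, -0.001, -0.0]
force: [0.9, 0.0, 0.4]
grip_width: 0.001
grip_force: 0.0
[538.8 203.3 343.7]
stop_key_top 0.89 [176.  103.3] [532.8 265.4  71. ] [532.8 265.5  70.7]
brake_key_top 0.98 [325.2 123. ] [517.3 148.8  68. ] [517.3 148.8  68. ]
start_key_top 0.57 [251.2 111.7] [525.8 207.5  60. ] [525.8 207.5  60. ]
panel 0.75 [252.5 110.6] [524.1 207.1   0. ] [526.7 206.5  59.7]
pos [468.9 202.5 201.3] yaw 0.2 tilt [ 0.  0. -1.] shift [ 59.3 -61.3 111.3] az 0.004 F [-0.   0.1 -0.4] t 3.275 q [0.18 0.31 1.59 0.   1.25 1.75] grip -0.0009085551739682167 0.0
```

View pics/w2.png

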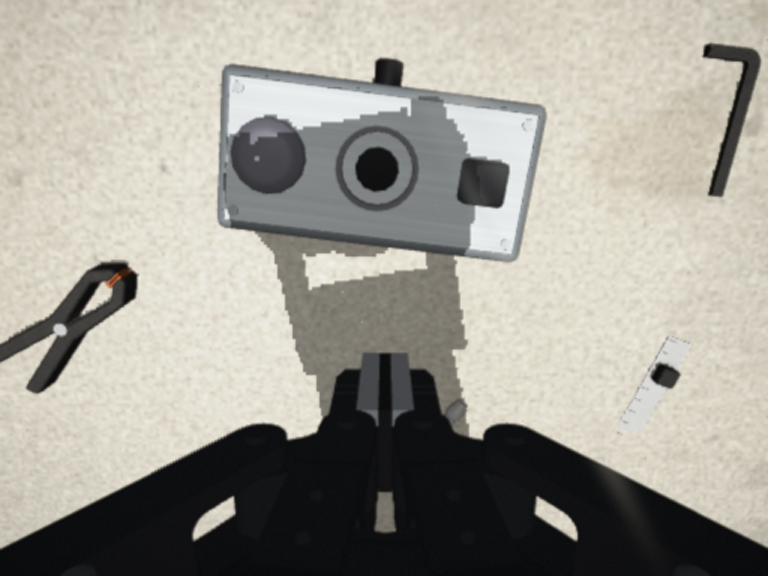

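The view shows the stop key at (268,155), the start key at (377,168) and the brake key at (483,183), matching the networks.

```bash
python3 -m jog '[{"tx":32,"ty":-31,"tz":20,"ax":0,"ay":0,"az":0,"jaw":1},{"tx":31,"ty":-31,"tz":20,"ax":0,"ay":0,"az":0,"jaw":1},{"tx":0,"ty":0,"tz":45,"ax":0,"ay":0,"az":0,"jaw":1},{"tx":0,"ty":0,"tz":35,"ax":0,"ay":0,"az":0,"jaw":1},{"tx":0,"ty":0,"tz":6,"ax":0,"ay":0,"az":0,"jaw":1}]'; python3 -m jog '[{"tx":0,"ty":0,"tz":4,"ax":0,"ay":0,"az":0,"jaw":1},{"tx":0,"ty":0,"tz":4,"ax":0,"ay":0,"az":0,"jaw":1},{"tx":0,"ty":0,"tz":2,"ax":0,"ay":0,"az":0,"jaw":1},{"tx":0,"ty":0,"tz":0,"ax":0,"ay":0,"az":0,"jaw":1}]'
```

```text
time_s: 3.9
eef_pos: [530.8, 264.3, 73.3]
ee_rot: [0.001, 1.0, 0.001, -0.002]
force: [-0.5, 0.5, -0.5]
grip_width: -0.002
grip_force: 0.0
time_s: 4.4
eef_pos: [532.6, 264.8, 66.2]
ee_rot: [-0.0, 1.0, 0.0, 0.001]
force: [2.5, -0.1, 3.6]
grip_width: -0.004
grip_force: 1.9
```

```bash
python3 -m jog '[{"tx":0,"ty":0,"tz":1.5,"ax":0,"ay":0,"az":0,"jaw":1},{"tx":0,"ty":0,"tz":1,"ax":0,"ay":0,"az":0,"jaw":1},{"tx":0,"ty":0,"tz":0,"ax":0,"ay":0,"az":0,"jaw":1}]'
```

```text
time_s: 4.78
eef_pos: [532.7, 264.9, 64.6]
ee_rot: [-0.0, 1.0, 0.0, 0.001]
force: [-1.2, -1.2, 14.4]
grip_width: 0.0
grip_force: 7.1
```

```bash
python3 -m jog '[{"tx":0,"ty":0,"tz":-25,"ax":0,"ay":0,"az":0,"jaw":1},{"tx":0,"ty":0,"tz":-15,"ax":0,"ay":0,"az":0,"jaw":1},{"tx":-7,"ty":57,"tz":0,"ax":0,"ay":0,"az":0,"jaw":1},{"tx":-8,"ty":58,"tz":0,"ax":0,"ay":0,"az":0,"jaw":1},{"tx":0,"ty":0,"tz":20,"ax":0,"ay":0,"az":0,"jaw":1}]'; python3 -m jog '[{"tx":0,"ty":0,"tz":10,"ax":0,"ay":0,"az":0,"jaw":1},{"tx":0,"ty":0,"tz":6,"ax":0,"ay":0,"az":0,"jaw":1},{"tx":0,"ty":0,"tz":4,"ax":0,"ay":0,"az":0,"jaw":1},{"tx":0,"ty":0,"tz":2,"ax":0,"ay":0,"az":0,"jaw":1},{"tx":0,"ty":0,"tz":0,"ax":0,"ay":0,"az":0,"jaw":1}]'
```

```text
time_s: 5.4
eef_pos: [517.1, 146.8, 83.5]
ee_rot: [0.0, 1.0, -0.002, 0.001]
force: [0.1, 0.9, 0.0]
grip_width: -0.003
grip_force: 0.0
time_s: 6.02
eef_pos: [516.7, 150.1, 61.9]
ee_rot: [-0.0, 1.0, 0.001, -0.0]
force: [-6.1, -0.5, 11.3]
grip_width: 0.003
grip_force: 6.1
```

```bash
python3 -m jog '[{"tx":0,"ty":0,"tz":1,"ax":0,"ay":0,"az":0,"jaw":1},{"tx":0,"ty":0,"tz":0,"ax":0,"ay":0,"az":0,"jaw":1},{"tx":0,"ty":0,"tz":-35,"ax":0,"ay":0,"az":0,"jaw":1}]';python3 -m jog '[{"tx":0,"ty":0,"tz":-60,"ax":0,"ay":0,"az":0,"jaw":1},{"tx":-3,"ty":50,"tz":-30,"ax":0,"ay":0,"az":0,"jaw":-1},{"tx":-3,"ty":60,"tz":-20,"ax":0,"ay":0,"az":0,"jaw":-1},{"tx":-3,"ty":62,"tz":0,"ax":0,"ay":0,"az":0,"jaw":-1},{"tx":-3,"ty":62,"tz":0,"ax":0,"ay":0,"az":0,"jaw":-1}]';python3 -m jog '[{"tx":-3,"ty":62,"tz":0,"ax":0,"ay":0,"az":0,"jaw":-1},{"tx":-1,"ty":62,"tz":0,"ax":0,"ay":0,"az":-0.12,"jaw":-1},{"tx":0,"ty":0,"tz":0,"ax":0,"ay":0,"az":-0.12,"jaw":-1},{"tx":0,"ty":0,"tz":0,"ax":0,"ay":0,"az":0,"jaw":-1}]'
cat > b.py <<'E'
from h import *
import sys
np.set_printoptions(precision=1,suppress=True)
H=dict(shaft_end=131,collar_mid=94,unit=0)
for cam in ("wrist","top"):
  c=snap(cam); print(c["wfc"][:3,3])
  for q,z in H.items():
    for e in place_of(q,cam)[:2]: print(q,round(e["conf"],2),np.array(e["centre"]),at_z(c,e["centre"],z),at_depth(c,e["centre"]))
  if cam=="wrist": save(c,sys.argv[1],k=1.5); np.savez("w.npz",**c)
E
python3 b.py w3.png; python3 to.py 578 -222 200 14
```

```text
time_s: 6.4
eef_pos: [516.0, 149.9, 94.2]
ee_rot: [0.0, 1.0, 0.001, -0.001]
force: [0.4, 0.3, 1.3]
grip_width: -0.007
grip_force: 0.0
time_s: 7.02
eef_pos: [505.1, -85.2, 205.1]
ee_rot: [0.0, 1.0, 0.001, 0.001]
force: [0.6, 0.3, -0.3]
grip_width: 0.847
grip_force: 0.0
time_s: 7.52
eef_pos: [501.3, -207.7, 204.5]
ee_rot: [0.0, 0.993, 0.119, 0.0]
force: [0.3, -0.2, 1.6]
grip_width: 1.0
grip_force: 0.0
[ 569.4 -191.   347.1]
shaft_end 0.72 [311.9  93.6] [ 578.3 -223.5  131. ] [ 578.3 -223.5  131.2]
collar_mid 0.6 [302.2  96.1] [ 576.6 -222.9   94. ] [ 575.5 -218.2  130.8]
unit 0.74 [291.9  95.5] [ 577.4 -224.8    0. ] [ 574.4 -212.1  130.2]
unit 0.6 [59.4 67.1] [549.7  -1.9   0. ] [549.8  -3.    2.1]
[436.   14.1 951. ]
shaft_end 0.41 [372.1 166.5] [ 575.5 -228.5  131. ] [ 575.7 -228.8  130.2]
collar_mid 0.65 [363.5 168.6] [ 577.3 -220.5   94. ] [ 572.4 -212.3  124. ]
collar_mid 0.41 [177.5 194.1] [524.4 191.5  94. ] [528.1 198.8  58.5]
unit 0.92 [352.8 177.3] [ 571.6 -219.6    0. ] [ 561.7 -202.5   69.6]
pos [ 501.3 -207.2  204.6] yaw 13.8 tilt [ 0. -0. -1.] shift [70.9 32.7  4.6] az -0.003 F [ 0.4 -0.3  0.4] t 7.925 q [-0.61  0.37  1.49  0.    1.28  0.72] grip 1.00032782143494 0.0
```

View pics/w3.png

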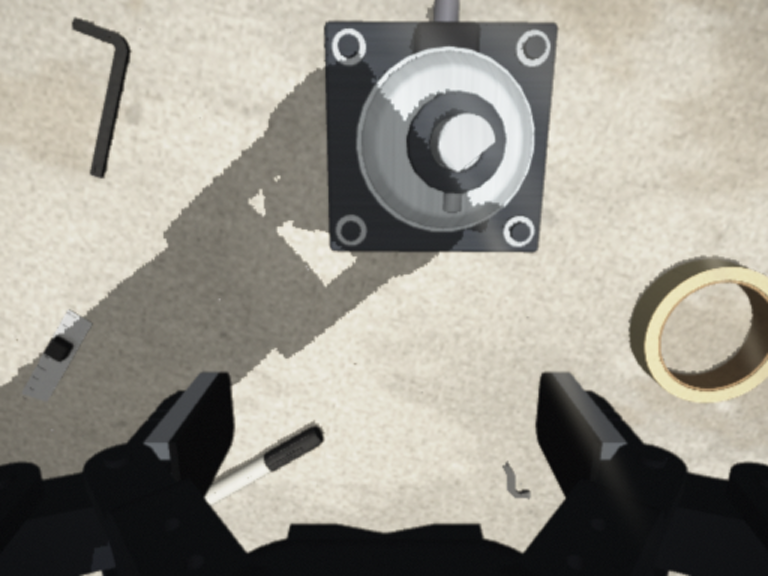

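The base plate lies square in the image, so the unit's yaw is about that of the tool. The set screw is at (452,200) pointing down, and the shaft's flat at about (485,155) faces lower right. I'll measure both from the depth.

```bash
cat > m.py <<'E'
from h import *
c=dict(np.load("w.npz"));d=c["depth"];v,u=np.mgrid[:384,:512]
P=np.stack([(u-c["cx"])/c["fx"]*d,-(v-c["cy"])/c["fy"]*d,-d],-1)@c["wfc"][:3,:3].T+c["wfc"][:3,3]
ok=(d>0)&(np.hypot(P[...,0]-578,P[...,1]+223)<110)
t=ok&(abs(P[...,2]-131)<4)&(np.hypot(P[...,0]-578,P[...,1]+223)<20); q=P[t][:,:2]
# fit D: center,angle by IoU vs grid of radii: use hull
from scipy.optimize import minimize
hull=cv2.convexHull(q.astype(np.float32))[:,0]
a=np.radians(np.arange(0,360,3));n=np.stack([np.cos(a),np.sin(a)],1);sup=(q@n.T).max(0)
def model(p):
    D=np.abs((a-p[2]+np.pi)%(2*np.pi)-np.pi);h=np.arccos(7/12)
    return n@p[:2]+np.where(D>h,12,12*np.cos(h-D))   # support function of D
best=min((minimize(lambda p:((sup-model(p))**2).sum(),[578,-223,g],method="Nelder-Mead",options=dict(maxiter=4000)) for g in np.radians(range(0,360,30))),key=lambda r:r.fun)
print("n",len(q),"axis",best.x[:2].round(1),"flat dir deg",np.degrees(best.x[2])%360,"rms",(best.fun/len(a))**.5)
for z0,z1,nm in((3,25,"plate"),):
    m=(ok&(P[...,2]>z0)&(P[...,2]<z1));r=cv2.minAreaRect(P[m][:,:2].astype(np.float32));print(nm,m.sum(),r)
m=ok&(abs(P[...,2]-103)<3);print("collar",m.sum(),cv2.minEnclosingCircle(P[m][:,:2].astype(np.float32)))
m=ok&(P[...,2]>88)&(P[...,2]<100)&(np.hypot(P[...,0]-best.x[0],P[...,1]-best.x[1])>25);s=P[m][:,:2].mean(0)-best.x[:2];print("screw dir",m.sum(),np.degrees(np.arctan2(s[1],s[0]))%360,np.hypot(*s))
E
python3 m.py
```

```text
n 1090 axis [ 577.4 -223. ] flat dir deg 233.3756581797696 rms 0.18131176782738714
plate 10741 ((579.1040649414062, -212.30133056640625), (159.0454864501953, 198.6443634033203), 11.616203308105469)
collar 2322 ((575.2081298828125, -223.23764038085938), 24.803911209106445)
screw dir 118 193.21396714256312 28.494336084016474
```

```bash
python3 -m jog '[{"tx":36,"ty":16,"tz":0,"ax":0,"ay":0,"az":0,"jaw":-1},{"tx":36,"ty":16,"tz":0,"ax":0,"ay":0,"az":0.176,"jaw":-1},{"tx":0,"ty":0,"tz":18,"ax":0,"ay":0,"az":0.176,"jaw":-1},{"tx":0,"ty":0,"tz":18,"ax":0,"ay":0,"az":0.176,"jaw":-1},{"tx":0,"ty":0,"tz":18,"ax":0,"ay":0,"az":0.176,"jaw":-1}]'; python3 -m jog '[{"tx":0,"ty":0,"tz":0,"ax":0,"ay":0,"az":0.176,"jaw":-1},{"tx":0,"ty":0,"tz":0,"ax":0,"ay":0,"az":0,"jaw":-1}]'; python3 to.py 578.9 -221 107 -36.6
```

```text
time_s: 8.55
eef_pos: [578.9, -221.3, 149.9]
ee_rot: [-0.0, 0.973, -0.232, -0.0]
force: [0.3, -0.7, 0.6]
grip_width: 1.002
grip_force: 0.0
time_s: 8.8
eef_pos: [578.8, -221.3, 150.5]
ee_rot: [-0.0, 0.95, -0.313, -0.0]
force: [-0.9, -1.0, -0.5]
grip_width: 1.001
grip_force: 0.0
pos [ 578.8 -221.3  150.5] yaw -36.5 tilt [-0.  0. -1.] shift [-0.1 -0.3 43.5] az 0.001 F [-0.9 -1.  -0.5] t 8.8 q [-0.55  0.59  1.3   0.    1.25  1.65] grip 1.0014436032150273 0.0
```

```bash
python3 -m jog '[{"tx":0,"ty":0,"tz":22,"ax":0,"ay":0,"az":0,"jaw":-1},{"tx":0,"ty":0,"tz":21,"ax":0,"ay":0,"az":0,"jaw":-1},{"tx":0,"ty":0,"tz":0,"ax":0,"ay":0,"az":0,"jaw":1},{"tx":0,"ty":0,"tz":0,"ax":0,"ay":0,"az":0,"jaw":1},{"tx":0,"ty":0,"tz":0,"ax":0,"ay":0,"az":0,"jaw":1}]' 40;python3 -m jog '[{"tx":0,"ty":0,"tz":0,"ax":0,"ay":0,"az":0,"jaw":1},{"tx":0,"ty":0,"tz":0,"ax":0,"ay":0,"az":0,"jaw":1},{"tx":0,"ty":0,"tz":0,"ax":0,"ay":0,"az":0,"jaw":1}]'
```

```text
time_s: 9.43
eef_pos: [579.2, -221.7, 108.7]
ee_rot: [0.0, 0.949, -0.314, 0.001]
force: [-0.7, 0.0, -0.1]
grip_width: 0.375
grip_force: 0.0
time_s: 9.8
eef_pos: [578.9, -221.9, 108.4]
ee_rot: [0.0, 0.949, -0.314, 0.001]
force: [-3.4, -0.2, 6.5]
grip_width: 0.21
grip_force: 39.8
```

```bash
python3 -m jog '[{"tx":0.4,"ty":0,"tz":0,"ax":0,"ay":0,"az":0.12,"jaw":1},{"tx":0.4,"ty":0,"tz":0,"ax":0,"ay":0,"az":0.15,"jaw":1},{"tx":0.4,"ty":0,"tz":0,"ax":0,"ay":0,"az":0.15,"jaw":1},{"tx":0.3,"ty":0,"tz":0,"ax":0,"ay":0,"az":0.15,"jaw":1},{"tx":0.2,"ty":0,"tz":0,"ax":0,"ay":0,"az":0.127,"jaw":1}]';python3 -m jog '[{"tx":0,"ty":0,"tz":0,"ax":0,"ay":0,"az":0,"jaw":1},{"tx":0,"ty":0,"tz":0,"ax":0,"ay":0,"az":0,"jaw":1}]'; python3 to.py 577 -223 160 -76.5
```

```text
time_s: 10.42
eef_pos: [579.4, -223.5, 108.5]
ee_rot: [0.001, 0.784, -0.621, 0.0]
force: [-6.5, -3.1, 7.2]
grip_width: 0.214
grip_force: 40.3
time_s: 10.68
eef_pos: [579.4, -223.5, 108.4]
ee_rot: [0.001, 0.785, -0.62, 0.0]
force: [-7.1, -2.9, 7.1]
grip_width: 0.212
grip_force: 40.3
pos [ 579.4 -223.5  108.4] yaw -76.6 tilt [-0.001 -0.001 -1.   ] shift [ -1.    2.2 -51.6] az -0.001 F [-7.1 -2.9  7.1] t 10.675 q [-0.56  0.63  1.34 -0.    1.17  2.35] grip 0.21219967515138968 40.25451210381107
```

```bash
python3 -m jog '[{"tx":0,"ty":0,"tz":0,"ax":0,"ay":0,"az":0,"jaw":-1},{"tx":0,"ty":0,"tz":0,"ax":0,"ay":0,"az":0,"jaw":-1},{"tx":0,"ty":0,"tz":0,"ax":0,"ay":0,"az":0,"jaw":-1},{"tx":0,"ty":0,"tz":-25,"ax":0,"ay":0,"az":0,"jaw":-1},{"tx":0,"ty":0,"tz":-25,"ax":0,"ay":0,"az":-0.175,"jaw":-1}]';python3 -m jog '[{"tx":0,"ty":0,"tz":-15,"ax":0,"ay":0,"az":-0.175,"jaw":-1},{"tx":0,"ty":0,"tz":-15,"ax":0,"ay":0,"az":-0.175,"jaw":-1},{"tx":0,"ty":0,"tz":-15,"ax":0,"ay":0,"az":-0.175,"jaw":-1},{"tx":0,"ty":0,"tz":0,"ax":0,"ay":0,"az":-0.175,"jaw":-1},{"tx":0,"ty":0,"tz":0,"ax":0,"ay":0,"az":-0.175,"jaw":-1}]';python3 -m jog '[{"tx":0,"ty":0,"tz":0,"ax":0,"ay":0,"az":-0.175,"jaw":-1},{"tx":0,"ty":0,"tz":0,"ax":0,"ay":0,"az":-0.175,"jaw":-1},{"tx":-36,"ty":0,"tz":0,"ax":0,"ay":0,"az":-0.17,"jaw":-1},{"tx":-36,"ty":0,"tz":0,"ax":0,"ay":0,"az":0,"jaw":-1},{"tx":0,"ty":0,"tz":0,"ax":0,"ay":0,"az":0,"jaw":-1}]'; python3 b.py w4.png; python3 m.py;  python3 to.py 577 -223 150 13.4
```

```text
time_s: 11.3
eef_pos: [579.8, -222.6, 158.0]
ee_rot: [-0.0, 0.837, -0.547, -0.0]
force: [0.3, 0.2, 0.7]
grip_width: 0.999
grip_force: 0.0
time_s: 11.92
eef_pos: [579.9, -222.7, 202.6]
ee_rot: [-0.0, 0.99, -0.14, 0.0]
force: [0.5, 0.3, 0.1]
grip_width: 1.0
grip_force: 0.0
time_s: 12.55
eef_pos: [507.6, -233.7, 202.9]
ee_rot: [-0.0, 0.993, 0.116, -0.0]
force: [0.3, -0.0, 0.6]
grip_width: 1.0
grip_force: 0.0
[ 575.9 -217.5  345.5]
shaft_end 0.84 [267.2  94.9] [ 577.5 -223.8  131. ] [ 577.5 -223.8  131.1]
collar_mid 0.78 [263.5  94.8] [ 577.2 -222.3   94. ] [ 577.  -221.6  130.9]
unit 0.94 [263.6  95.1] [ 577.4 -224.3    0. ] [ 576.8 -221.7  130.9]
[436.   14.1 951. ]
shaft_end 0.58 [369.8 166.4] [ 575.8 -223.7  131. ] [ 575.9 -223.9  130.4]
collar_mid 0.65 [365.  167.5] [ 579.8 -223.9   94. ] [ 573.8 -214.1  129.4]
unit 0.6 [355.3 173.9] [ 580.  -225.9    0. ] [ 569.  -207.6   72.5]
n 1076 axis [ 577.4 -223.1] flat dir deg 193.45515476188316 rms 0.25950882668944586
plate 10818 ((572.4752807617188, -218.1868438720703), (170.50462341308594, 207.96763610839844), 12.974289894104004)
collar 2470 ((577.2462768554688, -223.06686401367188), 22.91185760498047)
screw dir 119 193.2779644118346 28.592679097364226
pos [ 509.3 -233.2  202.3] yaw 13.4 tilt [-0.  0. -1.] shift [68.3  5.8 52.3] az 0.0 F [-0.5 -0.2  0.3] t 12.95 q [-0.64  0.41  1.43  0.    1.3   0.7 ] grip 1.000850946545244 0.0
```

View pics/w4.png

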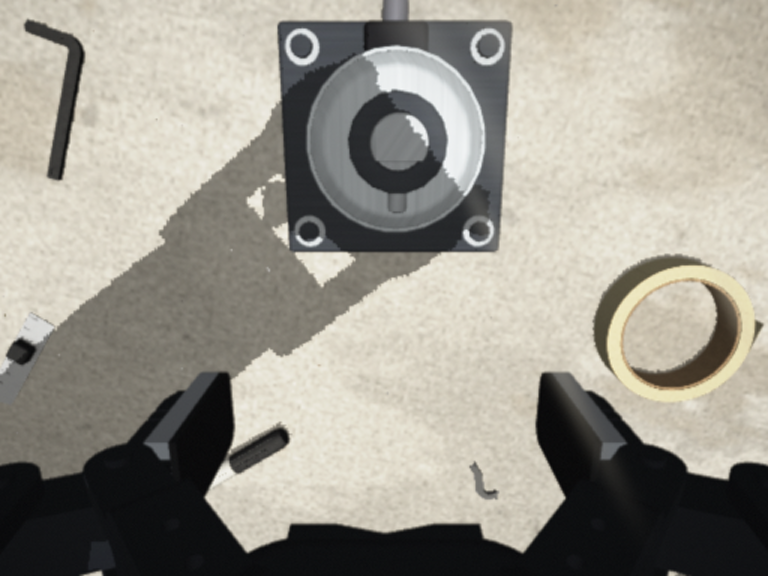

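The flat now faces 193.5° and the screw 193.3°, seen at (397,200) straight below the shaft end at (398,140), so they are aligned. Next is the collar.

```bash
python3 -m jog '[{"tx":34.7,"ty":3,"tz":0,"ax":0,"ay":0,"az":0,"jaw":-1},{"tx":34,"ty":3,"tz":20,"ax":0,"ay":0,"az":0,"jaw":-1},{"tx":0,"ty":0,"tz":35,"ax":0,"ay":0,"az":0,"jaw":-1},{"tx":0,"ty":0,"tz":0,"ax":0,"ay":0,"az":0,"jaw":-1}]'; python3 to.py 577.4 -223.1 77 13.4
```

```text
time_s: 13.45
eef_pos: [576.3, -222.4, 145.0]
ee_rot: [-0.002, 0.993, 0.117, -0.002]
force: [0.5, 0.3, 0.1]
grip_width: 1.003
grip_force: 0.0
pos [ 576.3 -222.4  145. ] yaw 13.4 tilt [-0.005  0.003 -1.   ] shift [ 1.2  1.2 68. ] az 0.0 F [0.5 0.3 0.1] t 13.45 q [-0.56  0.59  1.31 -0.    1.25  0.78] grip 1.0026637536027854 0.0
```

```bash
python3 -m jog '[{"tx":0,"ty":0,"tz":35,"ax":0,"ay":0,"az":0,"jaw":-1},{"tx":0,"ty":0,"tz":34,"ax":0,"ay":0,"az":0,"jaw":-1},{"tx":0,"ty":0,"tz":0,"ax":0,"ay":0,"az":0,"jaw":-1},{"tx":0,"ty":0,"tz":0,"ax":0,"ay":0,"az":0,"jaw":-1}]'; python3 to.py 577.4 -223.1 77 13.4
```

```text
time_s: 13.95
eef_pos: [578.0, -224.0, 81.0]
ee_rot: [0.001, 0.993, 0.117, 0.001]
force: [0.4, 0.0, 0.3]
grip_width: 1.001
grip_force: 0.0
pos [ 578. -224.   81.] yaw 13.4 tilt [ 0.003 -0.002 -1.   ] shift [-0.4 -1.   4. ] az -0.0 F [0.4 0.  0.3] t 13.95 q [-0.56  0.66  1.37  0.    1.11  0.78] grip 1.0008706373077647 0.0
```

```bash
python3 -m jog '[{"tx":0,"ty":-0.5,"tz":1,"ax":0,"ay":0,"az":0,"jaw":-1},{"tx":0,"ty":0,"tz":0,"ax":0,"ay":0,"az":0,"jaw":1},{"tx":0,"ty":0,"tz":0,"ax":0,"ay":0,"az":0,"jaw":1},{"tx":0,"ty":0,"tz":0,"ax":0,"ay":0,"az":0,"jaw":1},{"tx":0,"ty":0,"tz":0,"ax":0,"ay":0,"az":0,"jaw":1}]' 40;  python3 to.py 577.4 -223.1 77 13.4
```

```text
time_s: 14.58
eef_pos: [577.2, -223.3, 78.3]
ee_rot: [0.001, 0.993, 0.117, 0.0]
force: [-2.2, -0.9, 6.2]
grip_width: 0.531
grip_force: 40.6
pos [ 577.2 -223.3   78.3] yaw 13.4 tilt [ 0.001 -0.001 -1.   ] shift [ 0.2 -0.2  1.3] az -0.0 F [-2.2 -0.9  6.2] t 14.575 q [-0.56  0.66  1.37 -0.    1.1   0.78] grip 0.5313638045266754 40.636588633060455
```

```bash
python3 -m jog '[{"tx":0,"ty":0,"tz":-4,"ax":0,"ay":0,"az":0,"jaw":1},{"tx":0,"ty":0,"tz":-6,"ax":0,"ay":0,"az":0,"jaw":1},{"tx":0,"ty":0,"tz":-6,"ax":0,"ay":0,"az":0,"jaw":1},{"tx":0,"ty":0,"tz":-6,"ax":0,"ay":0,"az":0,"jaw":1},{"tx":0,"ty":0,"tz":-6,"ax":0,"ay":0,"az":0,"jaw":1}]';python3 -m jog '[{"tx":0,"ty":0,"tz":0,"ax":0,"ay":0,"az":0,"jaw":1},{"tx":0,"ty":0,"tz":0,"ax":0,"ay":0,"az":0,"jaw":1}]'
cat > f.py <<'E'
from h import *
import sys
T=tool();print(T[:3,3],sense()["force"])
c=snap("wrist");np.savez("w.npz",**c)
for cam in("side","wrist","top"):
    c=snap(cam);d=c["depth"];v,u=np.mgrid[:384,:512]
    P=np.stack([(u-c["cx"])/c["fx"]*d,-(v-c["cy"])/c["fy"]*d,-d],-1)@c["wfc"][:3,:3].T+c["wfc"][:3,3]
    r=np.hypot(P[...,0]-577.4,P[...,1]+223);ok=(d>0)&(P[...,2]>110)&(P[...,2]<145)
    for a,b,n in((0,10,"shaft"),(14,22,"collar")):
        q=P[ok&(r>a)&(r<b)];print(cam,n,len(q),np.percentile(q[:,2],[25,50,75,90]).round(1) if len(q) else "")
    if cam=="side": save(c,sys.argv[1],(200,170,360,290),5)
E
python3 f.py s5.png
```

```text
time_s: 15.2
eef_pos: [577.2, -223.2, 106.0]
ee_rot: [0.0, 0.993, 0.117, 0.0]
force: [3.2, -5.2, -2.4]
grip_width: 0.532
grip_force: 41.2
time_s: 15.45
eef_pos: [577.2, -223.2, 105.6]
ee_rot: [0.0, 0.993, 0.117, 0.0]
force: [2.8, -4.1, -2.2]
grip_width: 0.533
grip_force: 41.3
[ 577.16458865 -223.22220556  105.56961431] [ 2.80032148 -4.06361217 -2.24521502]
side shaft 4 [129.4 130.1 130.4 130.7]
side collar 61 [128.7 129.5 130.1 130.8]
wrist shaft 1676 [130.6 130.9 131.3 131.6]
wrist collar 5374 [129.7 130.  130.4 130.7]
top shaft 0 
top collar 0
```

View pics/s5.png

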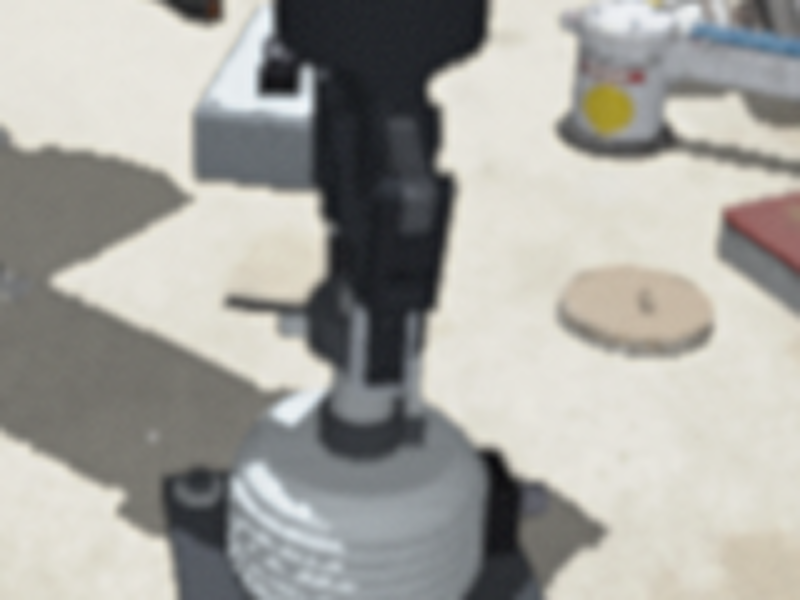

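The collar is held between the pads at about (370,340), with the screw out front at (292,325). By wrist depth it sits 0.9 mm below the shaft end, so I'll raise it by that much.

```bash
python3 -m jog '[{"tx":0,"ty":0,"tz":-0.9,"ax":0,"ay":0,"az":0,"jaw":1},{"tx":0,"ty":0,"tz":0,"ax":0,"ay":0,"az":0,"jaw":1},{"tx":0,"ty":0,"tz":0,"ax":0,"ay":0,"az":0,"jaw":1}]'; python3 f.py s6.png; python3 to.py 577.4 -223.1 106.3 13.4
```

```text
time_s: 16.02
eef_pos: [577.2, -223.2, 106.4]
ee_rot: [0.0, 0.993, 0.117, 0.0]
force: [3.9, -5.3, -1.7]
grip_width: 0.526
grip_force: 41.2
[ 577.17165868 -223.2334789   106.39312412] [ 3.85741478 -5.25727268 -1.71465244]
side shaft 5 [127.3 127.8 130.  130.1]
side collar 66 [129.4 130.3 130.9 131.2]
wrist shaft 1663 [130.6 131.  131.4 131.7]
wrist collar 5355 [130.6 131.  131.3 131.7]
top shaft 0 
top collar 0 
pos [ 577.2 -223.2  106.4] yaw 13.4 tilt [ 0.001 -0.001 -1.   ] shift [ 0.3 -0.1  0.1] az -0.0 F [ 2.7 -5.5 -1.6] t 16.225 q [-0.56  0.63  1.35 -0.    1.16  0.78] grip 0.5288846243982155 41.23853176832199
```

Both read 131.0, so the collar is level with the shaft end and still held.

```bash
python3 -c "from rig import finish_job; print(finish_job())"
```

```text
the job is handed in; nothing more can be done
None
```

The job is handed in at about 16 s: the stop key and then the brake key were pressed one at a time (start key not touched), the shaft's flat was turned to within about 0.2° of the set screw, and the collar is held with its top level with the shaft end.

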